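# Click the test selector over and tap the pedal

### The job

By touch alone, lifting and carrying nothing: with a fingertip, roll the knurled thumbwheel on the bare grey die-cast box by one click, so that its yellow line goes from the white dots to the green dots and stays there by itself. Then press the round metal footswitch on the blue pedal all the way down and let it spring back. Do not lift either box or push it along the bench, and leave everything else where it lies.

Things in the scene. Friction and masses are not known exactly. Their poses are not given: they have to be found in the camera images.
- selector: bare grey die-cast box, 120 x 95 x 50 mm (x, y, z), 0.9 kg, loose on rubber feet; origin: centre of its underside, z up. A dark knurled thumbwheel stands out of the middle of its top, between black round cheeks with three pairs of dots: white 40 degrees from the top towards the box's -x, green at the top, red 40 degrees towards its +x.
- wheel (a joint): turn of the thumbwheel, rad; grows as its top moves towards the box's +x. Sprung clicks: 0 yellow line (across the rim) at the white dots (start), 0.7 green, 1.4 red; 0.7 rad is 25 mm of rim. Leaving a click takes up to 3.3 N along the rim (press down some 5 to 15 N). Let go beyond 0.35 it snaps on to 0.7, beyond 1.05 to 1.4. It can be turned back.
- wheel_top (a point): topmost point of the thumbwheel's rim, 78 mm above the bench; fixed to the box, axes as the box's. The wheel is 72 mm across, 26 mm wide, its axle along the box's y, 36 mm below this point. The cheeks beside it (14.5 to 22.5 mm from the middle, 27 mm radius, same axle) rise to 69 mm.
- pedal: blue effects pedal, 120 x 95 x 45 mm (x, y, z), 0.7 kg, loose on rubber feet. Origin: centre of its underside, z up. Two small black knobs and a red lamp stand on its +x half (they do nothing), the footswitch on its -x half.
- footswitch_top (a point): centre of the top of the round metal footswitch cap (24 mm across, on a dark collar of 40 mm), 67 mm above the bench when up, 30 mm from the pedal's middle towards its -x; moves down with the cap
- footswitch (a joint): how far the footswitch is pressed, m: 0 up, 0.006 fully down. Springs back; fully down takes 6 N
- capacitor: green upright capacitor, 18 mm across, 24 mm tall, loose, between the boxes; origin at the centre of its underside; to be left alone
- pot: loose potentiometer, 26 mm across, 30 mm tall with its shaft up; origin at the centre of its underside; to be left alone
- clip_yellow: loose crocodile clip with yellow boot, about 65 mm long, 17 mm tall, along its x; origin under its boot; to be left alone
- clip_red: the same with a red boot; to be left alone
- jack: loose metal jack plug, 64 mm long along its x, 16 mm thick; origin under it; to be left alone
- screwdriver: loose screwdriver, 170 mm long, lying along its x; to be left alone
- circuit: small brown circuit board with parts on it, 85 x 60 mm, 26 mm tall; origin at the centre of its underside; to be left alone
- enclosure: empty grey die-cast tray, 120 x 190 x 45 mm, open at the top; origin at the centre of its underside; to be left alone
Things that resemble listed ones, but are neither listed nor needed, are in the scene too. There is more than one size of the pedal; the one meant has the size given above. Leave any brown look-alike of the selector alone.

How it is judged (in metres and radians):
On the way, in this order (a step that is already met when the one before it is completed fails the run):
1. the wheel has clicked to the green dots (value of joint wheel between 0.58 and 0.82 rad and velocity of joint wheel between -0.3 and 0.3 rad/s), for 0.2 s.
2. the footswitch is pressed down (value of joint footswitch above 0.005 m and value of joint wheel between 0.58 and 0.82 rad), for 0.02 s.
At the end, for the whole second after the job is handed in: The yellow line rests in the click at the green dots (wheel between 0.58 and 0.82 rad) and the footswitch, pressed after that by at least 5 of its 6 mm, is up again (within 1 mm). Both boxes stand flat and still within 25 mm of where they were; the other things are within 30 mm of where they were (value of joint wheel between 0.58 and 0.82 rad and value of joint footswitch below 0.001 m and angle between each of selector, pedal's own z axis and vertical below 0.05 rad and linear speed of each of selector, pedal below 0.01 m/s and height (world z) of each of selector, pedal below 0.005 m and distance of each of selector, pedal from where it was at the start of the episode below 0.025 m and distance of each of capacitor, pot, clip_yellow, clip_red, jack, screwdriver, circuit, enclosure from where it was at the start of the episode below 0.03 m); the robot touches nothing.
It fails at once if the footswitch was pressed before the wheel was at the green dots (value of joint footswitch above 0.003 m and not (value of joint wheel between 0.58 and 0.82 rad)).
It fails at once if a box was lifted or tipped (height (world z) of any of selector, pedal above 0.01 m or angle between any of selector, pedal's own z axis and vertical above 0.2 rad).
It fails at once if a box was pushed along by more than 25 mm (distance of any of selector, pedal from where it was at the start of the episode above 0.025 m).
It fails at once if another thing on the bench was disturbed (moved more than 30 mm) (distance of any of capacitor, pot, clip_yellow, clip_red, jack, screwdriver, circuit, enclosure from where it was at the start of the episode above 0.03 m).
It also fails if it takes over 46 s, if anything falls off the work surface, if the arm or the gripper's body presses on something with over 40 N, if the wrist force passes 120 N, or if a joint passes its speed limit or range.

### The arm

A 6-joint arm with a two-finger parallel gripper is mounted at the origin on the work surface. World frame = base frame: x ahead of the robot, y to its left, z up, the work surface at z = 0. Lengths are in m, angles in degrees, forces in N, time in s.
With the tool pointing down it reaches from about 0.3 to 0.75 m from the base axis. Payload 8.5 kg.
Tool frame: the origin (TCP) lies at the very end of the fingers, on their centre line; the grasp point (between the pads) lies 19 mm behind it; z points along the fingers, y is the line along which they close (so a half turn about z gives the same grasp; the last joint's range is limited). The gripper opens to 85 mm and grips with 20 to 120 N. Pads are 22 mm wide; open, the fingers measure 114 mm over their backs; the gripper's body (76 mm by 85 mm) begins 54 mm behind the grasp point. The pads swing forward as they close: fully open they stand 13 mm farther back than shut.
Start: joints at [51.549, 21.807, 74.336, -0, 83.858, -12.336], TCP at [0.242, 0.494, 0.203] pointing down, gripper open.
Joint ranges: [-178.18, 178.18], [-50.72, 133.34], [12.68, 142.11], [-81.47, 261.47], [9.98, 163.14], [-165.26, 165.26]. Speed limits (degrees/s): [136.94, 136.94, 180, 180, 180, 180].

### API

Orientations are given as a 3x3 rotation matrix whose columns are the frame's x, y, z axes.
In Python, from rig import env gives the robot as it stands.
- The arm moves only by the tool move_arm, never from a script. Its argument "plan" is a list of rows, each a list of 7 numbers: the turn, a rotation vector about the tool's x, y, z in degrees, then the shift along the tool's x, y, z in cm, then the gripper command: -1 is shut, 1 is fully open, values between are in proportion. In form: [[ax, ay, az, tx, ty, tz, jaw], ...]. A call has 1 to 5 rows; each row is the pose to reach, as a shift and turn from the pose commanded when the call began, along the tool's axes at that moment; what a row does not reach only later rows make up. A row lasts 1/10 s, in which the tool goes at most 50 mm and 8.59 degrees, less where a joint would pass 70% of its speed; a pose out of reach is approached as far as the arm can. A call with a gripper value outside its range is refused whole. The fingers move at their own pace and stop on an object; "squeeze" is the grip in N (left out, the last holds). Time passes only in rows, so rows that repeat a pose let the fingers close. It gives the time, the measured TCP pose, the force, the opening and the grip force at its end, in the units of the state.
- env.observe(): the state, without advancing time (a new reading comes with each control period).
- env.get_image(name): name is "scene" or "top" or "wrist"; returns a dict with "color" (400x640x3 uint8, red, green, blue), "fov_y" (degrees; the focal length in pixels is half the picture's height over the tangent of half this angle, whatever the lens; pixels are square), "cx", "cy" (the principal point, pixels), "R" (3x3) and "t" (3): a world point X has camera coordinates R X + t. Camera axes: x right, y down, z forward; pixel columns grow to the right and rows downward; lengths in m; the calibration is good to about 2 mm. The wrist camera is an equidistant fisheye: a pixel r from the principal point sees the ray r / f radians off the axis. A picture is of the moment at which its call begins. There is no depth.
- env.close_job(): hands the job in; it is judged then, once.
Trained networks look in a picture, given as the dict that the camera call returned (one of the last four; its "shot" number tells which), for a name from the list of things; names that differ only in an ending like _2 or _b are one class to them, and where a whole thing is asked for, a point or a joint stands for the part that bears it (a point fixed in the world has none). Each returns a list of dicts, best first, with "conf" (0 to 1); they miss things now and then, are a little off and sometimes report something else, mostly with a low value. They report only what shows in the picture. A call takes as long as a camera call. They do not tell look-alikes from the thing itself.
- env.outline_of(target, picture): "mask" (400x640 bool, what is visible of it) and "bbox" ([centre column, centre row, width, height] in pixels, round what is visible of it).
- env.tip_of(target, picture): "pixel" ([column, row] in pixels: a listed point, or the origin of a listed thing).
The state is a dict: "time_s": time; "q": joint angles; "qvel": joint speeds; "joint_efforts": joint torques, N m; "position": TCP position; "tool_rot": TCP orientation; "ft_force": force on the tool from outside, world axes, zero at the start; "wrist_torque": the same for the moment, N m; "grip_width": finger opening in m; "gripper_force": force on a finger pad.
Only numpy, scipy, OpenCV 4.12 (cv2) and the standard library are available. Lean on these libraries where they do the work, as an engineer would, in place of code of your own. Each camera call takes 0.05 s, during which the arm holds its last target. There are 200 camera calls.

## Working session

There is one attempt and no reset: what is moved stays moved. The work goes in short steps, Python scripts to look and compute and a tool call to move; the robot and the scene stay as the last step left them, time stands still between calls to the robot, and variables do not carry over. Pictures are saved under pics/ and viewed, at most 10 in all, crops included, and the job is handed in when it is done.

Besides the shell and the picture viewer there is one more tool, called after "Call:" as name([rows], argument=value, ...), one row to a line, values as JSON. move_arm: Moves the arm, as the interface text tells. Its arguments: {"type":"object","properties":{"plan":{"type":"array"},"squeeze":{"type":"number"}},"required":["plan"]}

```bash
mkdir -p pics
cat > h.py <<'E'
import numpy as np, cv2
from rig import env
def ray(p,px):
    f=200/np.tan(np.radians(p["fov_y"])/2); R=np.array(p["R"]);t=np.array(p["t"])
    d=np.array([(px[0]-p["cx"])/f,(px[1]-p["cy"])/f,1.]); return -R.T@t, R.T@d
def at(p,px,z):
    o,d=ray(p,px); return o+d*(z-o[2])/d[2]
def proj(p,X):
    f=200/np.tan(np.radians(p["fov_y"])/2); c=np.array(p["R"])@X+p["t"]; return c[:2]/c[2]*f+[p["cx"],p["cy"]]
def save(n,im,s=1): cv2.imwrite("pics/"+n,cv2.resize(np.ascontiguousarray(im[:,:,::-1]),None,fx=s,fy=s,interpolation=2))
E
python3 - <<'E'
from h import *
np.set_printoptions(precision=3,suppress=True)
for c in("top","scene"):
    p=env.get_image(c); save(c+".png",p["color"],1.25)
    for n,z in(("wheel_top",.078),("selector",0),("footswitch_top",.067),("pedal",0),("capacitor",0),("pot",0)):
        for r in env.tip_of(n,p)[:4]: print(c,n,r["conf"],np.array(r["pixel"]),at(p,r["pixel"],z))
s=env.observe(); print(s["tool_rot"],s["position"],s["time_s"])
E
```

```text
top wheel_top 0.96 [485.5 290.9] [ 0.31  -0.483  0.078]
top wheel_top 0.93 [376.4 173.6] [ 0.617 -0.206  0.078]
top selector 0.91 [472.5 292.6] [ 0.308 -0.478  0.   ]
top selector 0.78 [373.7 181.7] [ 0.618 -0.209  0.   ]
top footswitch_top 0.71 [179.2 274.5] [0.333 0.307 0.067]
top footswitch_top 0.45 [401.2 329.1] [ 0.211 -0.267  0.067]
top pedal 0.89 [386.4 311.4] [ 0.252 -0.241  0.   ]
top pedal 0.84 [204.7 276.6] [0.333 0.259 0.   ]
top pedal 0.64 [237.6 188.7] [0.587 0.185 0.   ]
top capacitor 0.51 [303.2 215.8] [ 0.511 -0.007  0.   ]
top pot 0.58 [277.2 251. ] [0.409 0.062 0.   ]
scene wheel_top 0.91 [284.2 122.9] [ 0.314 -0.469  0.078]
scene wheel_top 0.71 [257.1 192.9] [ 0.619 -0.204  0.078]
scene selector 0.87 [259.  215.6] [ 0.625 -0.196 -0.   ]
scene selector 0.6 [283.9 139.4] [ 0.307 -0.484  0.   ]
scene footswitch_top 0.64 [343.8 136.9] [ 0.206 -0.277  0.067]
scene footswitch_top 0.56 [365.3 259. ] [0.562 0.184 0.067]
scene footswitch_top 0.51 [459.1 237.2] [0.316 0.289 0.067]
scene pedal 0.96 [354.9 279.6] [0.585 0.175 0.   ]
scene pedal 0.96 [441.8 255.7] [0.345 0.268 0.   ]
scene pedal 0.91 [343.2 160.2] [ 0.235 -0.246  0.   ]
scene pedal 0.29 [364.6 258.7] [0.513 0.138 0.   ]
scene capacitor 0.63 [332.1 233. ] [ 0.511  0.003 -0.   ]
scene pot 0.65 [355.6 280. ] [0.585 0.177 0.   ]
scene pot 0.49 [371.9 224.7] [0.398 0.053 0.   ]
[[-0.898  0.44   0.   ]
 [ 0.44   0.898  0.   ]
 [-0.     0.    -1.   ]] [0.242 0.494 0.203] 0.7
```

View pics/top.png

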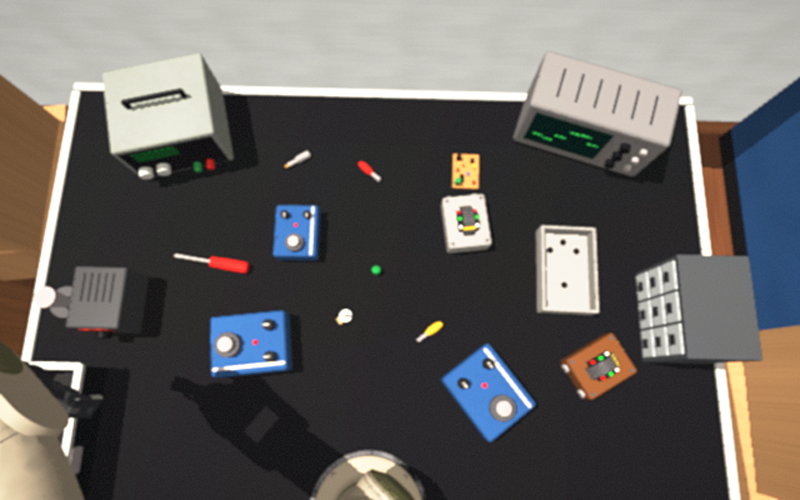

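View pics/scene.png

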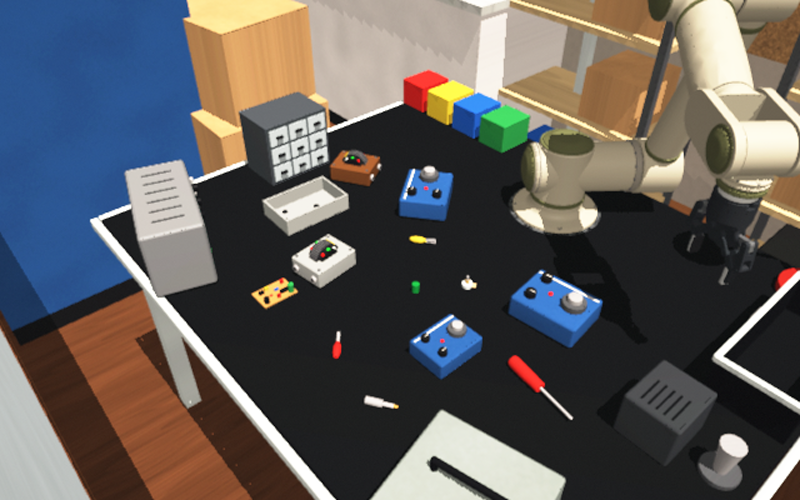

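Selector candidates are grey (top view 466,222) and brown (598,366); the grey one fits. The pedals are at (297,232), (250,343) and (488,392), so I measure their sizes and crop them.

Run:
```python
from h import *
np.set_printoptions(precision=3,suppress=True)
p=env.get_image("top")
o=-np.array(p["R"]).T@p["t"]; print("cam",o)
for n in("pedal","selector"):
  for r in env.outline_of(n,p):
    c=max(cv2.findContours(r["mask"].astype(np.uint8),0,1)[0],key=cv2.contourArea)[:,0]
    if n=="pedal":
      im=p["color"].astype(int); m=(r["mask"])
    for z in(.045,.05):
      P=np.array([at(p,q,z)[:2] for q in c],np.float32)
      print(n,round(r["conf"],2),r["bbox"],z,cv2.minAreaRect(P*1000))
im=p["color"]
def crop(u,v,w=45): return cv2.resize(im[v-w:v+w,u-w:u+w],(390,390),interpolation=cv2.INTER_CUBIC)
save("crop.png",np.hstack([crop(237,186),crop(373,178)]))
q=env.get_image("scene")["color"]
save("crop2.png",np.hstack([cv2.resize(q[180:240,220:300],(400,300),interpolation=2),cv2.resize(q[240:310,320:400],(400,300),interpolation=2)]))
```

```text
cam [ 0.269 -0.051  1.143]
pedal 0.97 [392.2, 313.6, 77.2, 78.9] 0.045 ((249.99398803710938, -242.15570068359375), (165.38064575195312, 132.56077575683594), 38.511043548583984)
pedal 0.97 [392.2, 313.6, 77.2, 78.9] 0.05 ((250.082763671875, -241.28514099121094), (164.62771606445312, 131.957275390625), 38.511016845703125)
pedal 0.93 [236.9, 186.8, 36.1, 47.3] 0.045 ((584.8933715820312, 178.44183349609375), (131.4230499267578, 100.39645385742188), 3.3844127655029297)
pedal 0.93 [236.9, 186.8, 36.1, 47.3] 0.05 ((583.4574584960938, 177.3975372314453), (130.82470703125, 99.93938446044922), 3.384428024291992)
pedal 0.63 [199.9, 276.2, 66.5, 55.5] 0.045 ((336.8583679199219, 257.89190673828125), (127.83177947998047, 167.638916015625), 6.810187816619873)
pedal 0.63 [199.9, 276.2, 66.5, 55.5] 0.05 ((336.55157470703125, 256.48590087890625), (127.24978637695312, 166.875732421875), 6.810194492340088)
selector 0.97 [373.9, 180.0, 41.2, 39.2] 0.045 ((614.6582641601562, -200.3523712158203), (133.09339904785156, 101.76655578613281), 7.353366374969482)
selector 0.97 [373.9, 180.0, 41.2, 39.2] 0.05 ((613.0868530273438, -199.67208862304688), (132.48745727539062, 101.30329132080078), 7.353361129760742)
selector 0.71 [477.8, 293.4, 61.4, 54.4] 0.045 ((306.2132263183594, -476.8603210449219), (99.89325714111328, 133.78018188476562), 30.205957412719727)
selector 0.71 [477.8, 293.4, 61.4, 54.4] 0.05 ((306.0460205078125, -474.9212646484375), (99.43844604492188, 133.171142578125), 30.205965042114258)
```

View pics/crop.png

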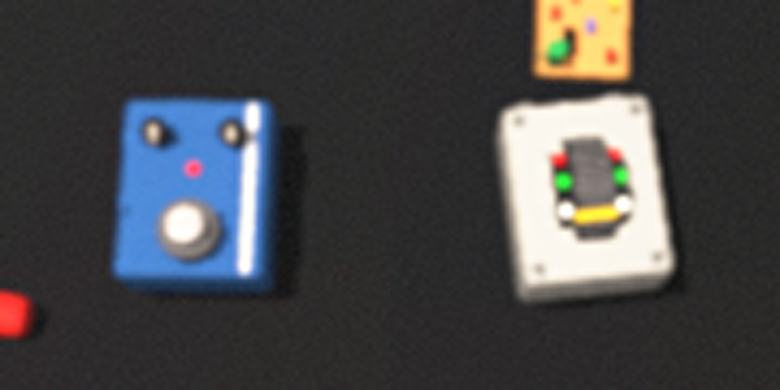

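The pedal meant is the one at (297,232): its outline is about 131x100 mm, against 165x130 mm for the other two. The selector meant is the grey box at (466,222), box +x along world +x, yaw about 7 degrees. I'm setting out with the fingers shut.

Call:
move_arm([
  [0, 0, 0, -4.2, -3.1, 0, -1],
  [0, 0, 0, -8.4, -6.3, 0, -1],
  [0, 0, 0, -12.6, -9.4, 0, -1],
  [0, 0, 0, -16.8, -12.6, 0, -1],
  [0, 0, 0, -21, -15.7, 0, -1],
])

```text
time_s: 1.4
position: [0.3564, 0.2695, 0.2035]
tool_rot: [[-0.898, 0.44, 0.001], [0.44, 0.898, 0.0], [-0.0, 0.0, -1.0]]
ft_force: [1.2, 0.5, 1.5]
grip_width: 0.0119
gripper_force: 0.0
```

Call:
move_arm([
  [0, 0, 0, -4.2, -3.1, 0, -1],
  [0, 0, 0, -8.4, -6.3, 0, -1],
  [0, 0, 0, -12.6, -9.4, 0, -1],
  [0, 0, 0, -16.8, -12.6, 0, -1],
  [0, 0, 0, -21, -15.7, 0, -1],
])

```text
time_s: 1.9
position: [0.4704, 0.0466, 0.2036]
tool_rot: [[-0.898, 0.44, 0.001], [0.44, 0.898, 0.0], [-0.001, 0.0, -1.0]]
ft_force: [1.4, 0.4, -0.2]
grip_width: 0.0001
gripper_force: 0.0
```

Call:
move_arm([
  [0, 0, -7, -4.2, -3.1, 0, -1],
  [0, 0, -14, -8.4, -6.3, 0, -1],
  [0, 0, -21, -12.6, -9.4, 0, -1],
  [0, 0, -28, -16.8, -12.6, 0, -1],
  [0, 0, -33.5, -21, -15.7, 0, -1],
])

```text
time_s: 2.4
position: [0.5842, -0.1759, 0.2034]
tool_rot: [[-0.991, -0.133, 0.0], [-0.133, 0.991, -0.0], [-0.0, -0.0, -1.0]]
ft_force: [0.5, 1.2, 1.2]
grip_width: 0.0001
gripper_force: 0.0
```

```bash
cat >> h.py <<'E'
def wat(p,px,z):
    f=200/np.tan(np.radians(p["fov_y"])/2); R=np.array(p["R"]);o=-R.T@np.array(p["t"])
    u=np.array([px[0]-p["cx"],px[1]-p["cy"]]);r=np.linalg.norm(u);a=r/f
    d=R.T@np.r_[np.sin(a)*u/max(r,1e-9),np.cos(a)]; return o+d*(z-o[2])/d[2]
E
python3 - <<'E'
from h import *
np.set_printoptions(precision=3,suppress=True)
s=env.observe(); print(s["time_s"],s["position"],s["tool_rot"],s["q"],s["ft_force"],s["grip_width"])
p=env.get_image("wrist"); save("w1.png",p["color"],1.25)
for n,z in(("wheel_top",.078),("selector",0)):
    for r in env.tip_of(n,p): print(n,r["conf"],r["pixel"],wat(p,r["pixel"],z))
E
```

```text
2.4 [ 0.584 -0.176  0.203] [[-0.991 -0.133  0.   ]
 [-0.133  0.991 -0.   ]
 [-0.    -0.    -1.   ]] [ -27.866   27.961   64.115    0.004   87.915 -125.498] [0.497 1.214 1.17 ] 6.475476563260961e-05
wheel_top 0.97 [292.5, 215.3] [ 0.62  -0.2    0.078]
selector 0.75 [296.8, 194.8] [ 0.62  -0.201  0.   ]
```

View pics/w1.png

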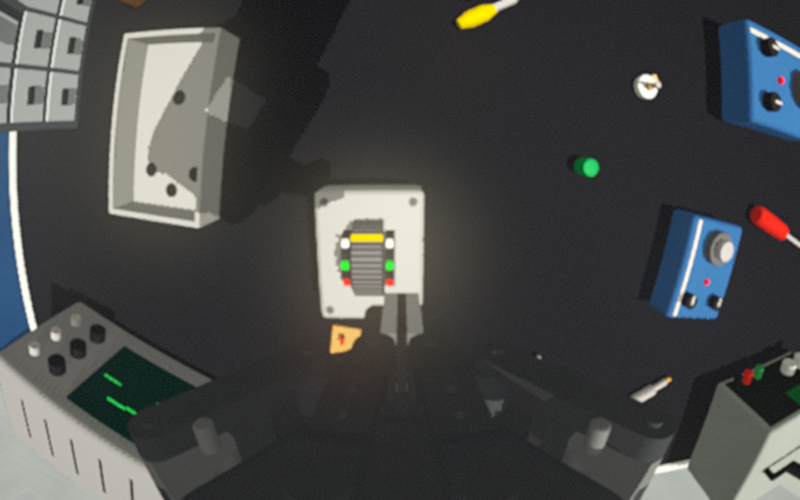

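Call:
move_arm([
  [0, 0, 0, -0.8, 0.1, 4, -1],
  [0, 0, 0, -0.8, 0.1, 8, -1],
  [0, 0, 0, -0.8, 0.1, 10.3, -1],
  [0, 0, 0, -0.8, 0.1, 10.3, -1],
  [0, 0, 0, -0.8, 0.1, 10.3, -1],
])

```text
time_s: 3.05
position: [0.5917, -0.1713, 0.1015]
tool_rot: [[-0.992, -0.129, 0.001], [-0.129, 0.992, -0.0], [-0.001, -0.001, -1.0]]
ft_force: [0.0, -0.8, 0.4]
grip_width: 0.0003
gripper_force: 0.0
```

Run:
```python
from h import *
np.set_printoptions(precision=4,suppress=True)
p=env.get_image("wrist"); save("w2.png",p["color"][120:330,180:460],2.5)
for n,z in(("wheel_top",.078),):
    for r in env.tip_of(n,p): print(n,r["conf"],r["pixel"],wat(p,r["pixel"],z))
s=env.observe(); print(s["time_s"],s["position"],s["ft_force"])
```

```text
wheel_top 0.86 [277.4, 250.6] [ 0.6198 -0.1978  0.078 ]
3.15 [ 0.5922 -0.1718  0.1024] [-0.1786  0.3579 -0.6887]
```

View pics/w2.png

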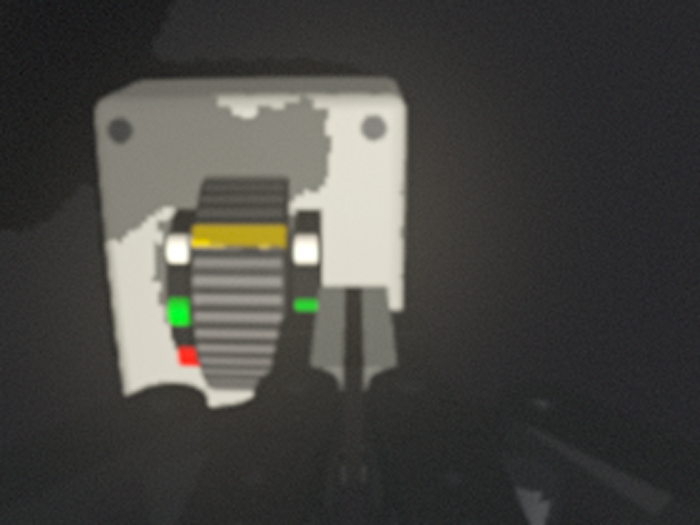

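Call:
move_arm([
  [0, 0, 0, -1.35, -3.15, 0, -1],
  [0, 0, 0, -1.35, -3.15, 0, -1],
  [0, 0, 0, -1.35, -3.15, 1.5, -1],
  [0, 0, 0, -1.35, -3.15, 2.0, -1],
  [0, 0, 0, -1.35, -3.15, 2.0, -1],
])

```text
time_s: 3.65
position: [0.6086, -0.2009, 0.0805]
tool_rot: [[-0.992, -0.129, -0.0], [-0.129, 0.992, 0.0], [0.0, 0.0, -1.0]]
ft_force: [-0.9, 0.2, 0.5]
grip_width: -0.0003
gripper_force: 0.0
```

Run:
```python
from h import *
np.set_printoptions(precision=4,suppress=True)
p=env.get_image("wrist"); save("w3.png",p["color"][120:330,180:460],2.5)
s=env.observe(); print(s["time_s"],s["position"],s["ft_force"])
```

```text
3.7 [ 0.6089 -0.2011  0.081 ] [-0.1343 -0.1341  0.4446]
```

View pics/w3.png

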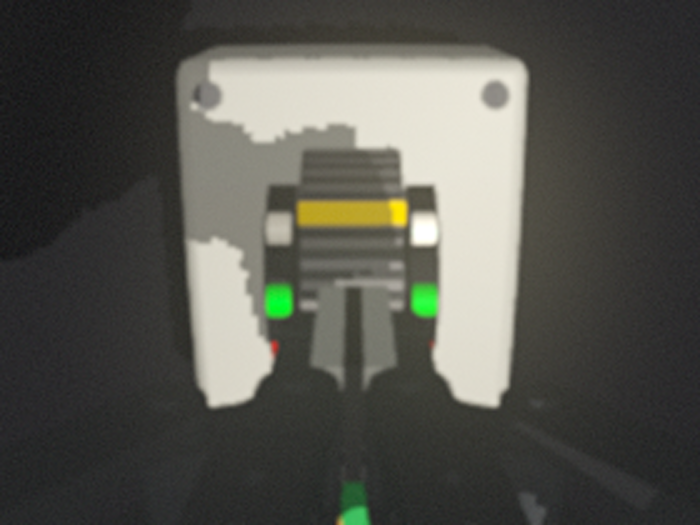

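Call:
move_arm([
  [0, 0, 0, 0, 0, 0.2, -1],
  [0, 0, 0, 0, 0, 0.4, -1],
  [0, 0, 0, 0, 0, 0.4, -1],
])

```text
time_s: 4.0
position: [0.6088, -0.2013, 0.0763]
tool_rot: [[-0.992, -0.129, -0.0], [-0.129, 0.992, 0.0], [0.0, 0.0, -1.0]]
ft_force: [-0.6, 1.3, -1.1]
grip_width: -0.0002
gripper_force: 0.0
```

Call:
move_arm([
  [0, 0, 0, 0, 0, 0.1, -1],
  [0, 0, 0, 0, 0, 0.1, -1],
])

```text
time_s: 4.2
position: [0.6089, -0.2014, 0.0753]
tool_rot: [[-0.992, -0.128, -0.0], [-0.128, 0.992, 0.0], [0.0, 0.0, -1.0]]
ft_force: [0.2, -0.5, 0.1]
grip_width: -0.0003
gripper_force: 0.0
```

Call:
move_arm([
  [0, 0, 0, 0, 0, 0.1, -1],
  [0, 0, 0, 0, 0, 0.1, -1],
])

```text
time_s: 4.4
position: [0.6088, -0.2013, 0.0742]
tool_rot: [[-0.992, -0.129, -0.0], [-0.129, 0.992, 0.0], [0.0, 0.0, -1.0]]
ft_force: [0.2, 0.4, 0.5]
grip_width: -0.0
gripper_force: 0.0
```

Call:
move_arm([
  [0, 0, 0, 0, 0, 0.1, -1],
  [0, 0, 0, 0, 0, 0.1, -1],
])

```text
time_s: 4.6
position: [0.6088, -0.2013, 0.0732]
tool_rot: [[-0.992, -0.128, -0.0], [-0.128, 0.992, 0.0], [0.0, 0.0, -1.0]]
ft_force: [-0.2, -0.3, 0.1]
grip_width: 0.0003
gripper_force: 0.0
```

Call:
move_arm([
  [0, 0, 0, 0, 0, 0.1, -1],
  [0, 0, 0, 0, 0, 0.1, -1],
])

```text
time_s: 4.8
position: [0.6088, -0.2013, 0.0722]
tool_rot: [[-0.992, -0.129, -0.0], [-0.129, 0.992, 0.0], [0.0, 0.0, -1.0]]
ft_force: [0.5, 1.5, -0.1]
grip_width: -0.0003
gripper_force: 0.0
```

Run:
```python
from h import *
np.set_printoptions(precision=4,suppress=True)
s=env.observe(); print(s["position"],s["ft_force"])
P=np.array(s["position"]); ims=[]
for c in("scene","wrist"):
    p=env.get_image(c); 
    if c=="scene":
        im=p["color"].copy()
        print(proj(p,P)); u,v=proj(p,P).astype(int)
        ims.append(cv2.resize(im[v-35:v+35,u-35:u+35],(400,400),interpolation=2))
    else: ims.append(cv2.resize(p["color"][140:300,240:400],(400,400),interpolation=2))
    for n in ("wheel_top","selector"):
      for r in env.tip_of(n,p): print(c,n,r["conf"],r["pixel"],(at if c=="scene" else wat)(p,r["pixel"],.078 if n!="selector" else 0))
save("s2.png",np.hstack(ims))
```

```text
[ 0.6088 -0.2013  0.0722] [ 0.4997  1.499  -0.1136]
[260.648  193.6119]
scene wheel_top 0.64 [257.3, 192.6] [ 0.6174 -0.2052  0.078 ]
scene wheel_top 0.62 [285.5, 120.0] [ 0.2981 -0.4817  0.078 ]
scene selector 0.74 [283.1, 137.4] [ 0.3013 -0.4969 -0.    ]
scene selector 0.57 [258.6, 214.9] [ 0.624  -0.1995  0.    ]
wrist selector 0.77 [320.3, 210.0] [ 0.6189 -0.2002  0.    ]
```

View pics/s2.png

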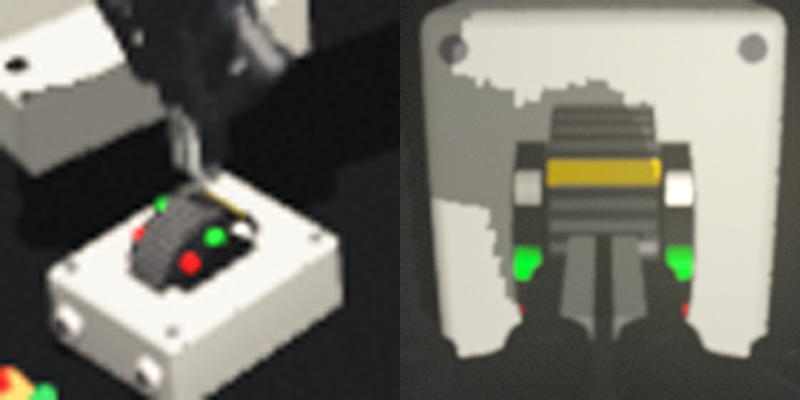

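Call:
move_arm([
  [0, 0, 0, 0, 0, -0.8, -1],
  [0, 0, 0, -0.7, 0, -0.8, -1],
  [0, 0, 0, -0.7, 0, -0.5, -1],
  [0, 0, 0, -0.7, 0, -0.5, -1],
])

```text
time_s: 5.5
position: [0.6158, -0.2002, 0.0767]
tool_rot: [[-0.992, -0.129, -0.001], [-0.129, 0.992, 0.0], [0.001, 0.001, -1.0]]
ft_force: [-0.8, 1.2, 0.1]
grip_width: 0.0004
gripper_force: 0.0
```

Call:
move_arm([
  [0, 0, 0, 0, 0, 0.1, -1],
  [0, 0, 0, 0, 0, 0.1, -1],
])

```text
time_s: 5.7
position: [0.6156, -0.2004, 0.076]
tool_rot: [[-0.992, -0.129, -0.001], [-0.129, 0.992, 0.0], [0.001, 0.0, -1.0]]
ft_force: [-0.4, -0.1, -0.1]
grip_width: 0.0002
gripper_force: 0.0
```

Call:
move_arm([
  [0, 0, 0, 0, 0, 0.1, -1],
  [0, 0, 0, 0, 0, 0.1, -1],
])

```text
time_s: 5.9
position: [0.6157, -0.2004, 0.0752]
tool_rot: [[-0.992, -0.128, -0.0], [-0.128, 0.992, 0.0], [0.0, 0.0, -1.0]]
ft_force: [0.2, 0.2, 0.1]
grip_width: 0.0001
gripper_force: 0.0
```

Call:
move_arm([
  [0, 0, 0, 0, 0, 0.1, -1],
  [0, 0, 0, 0, 0, 0.1, -1],
])

```text
time_s: 6.1
position: [0.6158, -0.2004, 0.0742]
tool_rot: [[-0.992, -0.128, -0.0], [-0.128, 0.992, 0.0], [0.0, 0.0, -1.0]]
ft_force: [-0.4, 0.0, -0.2]
grip_width: -0.0001
gripper_force: 0.0
```

Call:
move_arm([
  [0, 0, 0, 0, 0, 0.1, -1],
  [0, 0, 0, 0, 0, 0.1, -1],
])

```text
time_s: 6.3
position: [0.6158, -0.2004, 0.0732]
tool_rot: [[-0.992, -0.129, -0.0], [-0.129, 0.992, 0.0], [0.0, 0.0, -1.0]]
ft_force: [0.9, -0.1, -0.3]
grip_width: 0.0001
gripper_force: 0.0
```

Call:
move_arm([
  [0, 0, 0, 0, 0, 0.1, -1],
  [0, 0, 0, 0, 0, 0.1, -1],
])

```text
time_s: 6.5
position: [0.6157, -0.2004, 0.0722]
tool_rot: [[-0.992, -0.129, -0.0], [-0.129, 0.992, 0.0], [0.0, 0.0, -1.0]]
ft_force: [-1.1, 0.1, -1.2]
grip_width: 0.0002
gripper_force: 0.0
```

Run:
```python
from h import *
np.set_printoptions(precision=4,suppress=True)
p=env.get_image("wrist"); s=env.observe(); P=np.array(s["position"]);T=np.array(s["tool_rot"])
f=200/np.tan(np.radians(p["fov_y"])/2); R=np.array(p["R"]);t=np.array(p["t"])
def wp(X):
    c=R@X+t; r=np.hypot(c[0],c[1]); a=np.arctan2(r,c[2]); return c[:2]/r*a*f+[p["cx"],p["cy"]]
print("cam",-R.T@t, "tcp",P, f)
for dx in(-.011,0,.011):
  for dz in(0,-.005): print(dx,dz,wp(P+T@[dx,0,dz]))
W=np.array([.6195,-.2,.042]); B=np.array([.992,.128,0]);
for a in(-.698,0,.698): print("dot",a,wp(W+B*.027*np.sin(a)+[0,0,.027*np.cos(a)]))
print("yellow",wp(W+B*.036*np.sin(-.698)+[0,0,.036*np.cos(-.698)]))
im=p["color"].astype(int)
sub=im[140:300,250:400]
y=np.argwhere((sub[:,:,0]>120)&(sub[:,:,1]>90)&(sub[:,:,2]<60)); g=np.argwhere((sub[:,:,1]>140)&(sub[:,:,0]<90))
print(y.mean(0)[::-1]+[250,140],y[:,0].min()+140,y[:,0].max()+140,len(y),g.mean(0)[::-1]+[250,140],len(g))
save("w4.png",np.hstack([cv2.resize(p["color"][190:270,280:360],(400,400),interpolation=2),cv2.resize(env.get_image("top")["color"][150:200,350:400],(400,400),interpolation=2)]))
```

```text
cam [ 0.5495 -0.2087  0.243 ] tcp [ 0.6158 -0.2004  0.0722] 309.70691628693146
-0.011 0 [320.3326 247.5184]
-0.011 -0.005 [320.3213 251.025 ]
0 0 [320.3137 230.6065]
0 -0.005 [320.3015 233.7638]
0.011 0 [320.2954 212.9403]
0.011 -0.005 [320.2822 215.6912]
dot -0.698 [320.194  203.9787]
dot 0 [320.1914 234.4286]
dot 0.698 [320.2243 255.6111]
yellow [320.1699 197.7814]
[319.7706 197.1753] 193 202 388 [324.7519 234.6124] 258
```

View pics/w4.png

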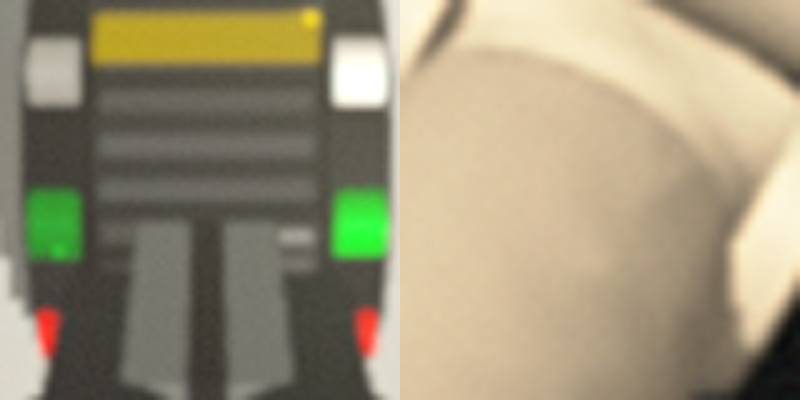

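Call:
move_arm([
  [0, 0, 0, 0, 0, 0.1, -1],
  [0, 0, 0, 0, 0, 0.1, -1],
])

```text
time_s: 6.8
position: [0.6158, -0.2004, 0.0712]
tool_rot: [[-0.992, -0.129, -0.0], [-0.129, 0.992, 0.0], [0.0, 0.0, -1.0]]
ft_force: [0.5, -0.1, 0.4]
grip_width: -0.0002
gripper_force: 0.0
```

Call:
move_arm([
  [0, 0, 0, 0, 0, 0.1, -1],
  [0, 0, 0, 0, 0, 0.1, -1],
])

```text
time_s: 7.0
position: [0.6158, -0.2004, 0.0702]
tool_rot: [[-0.992, -0.128, -0.0], [-0.128, 0.992, 0.0], [0.0, 0.0, -1.0]]
ft_force: [-0.3, -0.3, -0.4]
grip_width: -0.0001
gripper_force: 0.0
```

Call:
move_arm([
  [0, 0, 0, 0, 0, 0.1, -1],
  [0, 0, 0, 0, 0, 0.1, -1],
])

```text
time_s: 7.2
position: [0.6158, -0.2004, 0.0692]
tool_rot: [[-0.992, -0.129, -0.0], [-0.129, 0.992, 0.0], [0.0, 0.0, -1.0]]
ft_force: [-0.4, -0.3, -0.5]
grip_width: -0.0
gripper_force: 0.0
```

Call:
move_arm([
  [0, 0, 0, 0, 0, 0.1, -1],
  [0, 0, 0, 0, 0, 0.1, -1],
])

```text
time_s: 7.4
position: [0.6158, -0.2004, 0.0682]
tool_rot: [[-0.992, -0.128, -0.0], [-0.128, 0.992, 0.0], [0.0, 0.0, -1.0]]
ft_force: [0.6, -0.0, 0.3]
grip_width: 0.0
gripper_force: 0.0
```

Call:
move_arm([
  [0, 0, 0, 0, 0, 0.1, -1],
  [0, 0, 0, 0, 0, 0.1, -1],
])

```text
time_s: 7.6
position: [0.6158, -0.2004, 0.0672]
tool_rot: [[-0.992, -0.128, -0.0], [-0.128, 0.992, 0.0], [0.0, 0.0, -1.0]]
ft_force: [-0.5, 0.3, 0.7]
grip_width: 0.0002
gripper_force: 0.0
```

Call:
move_arm([
  [0, 0, 0, 0, 0, 0.1, -1],
  [0, 0, 0, 0, 0, 0.1, -1],
])

```text
time_s: 7.8
position: [0.6157, -0.2004, 0.0662]
tool_rot: [[-0.992, -0.129, -0.0], [-0.129, 0.992, 0.0], [0.0, 0.0, -1.0]]
ft_force: [0.8, 0.1, 0.3]
grip_width: -0.0
gripper_force: 0.0
```

Call:
move_arm([
  [0, 0, 0, 0, 0, 0.1, -1],
  [0, 0, 0, 0, 0, 0.1, -1],
])

```text
time_s: 8.0
position: [0.6158, -0.2004, 0.0652]
tool_rot: [[-0.992, -0.129, -0.0], [-0.129, 0.992, 0.0], [0.0, 0.0, -1.0]]
ft_force: [0.4, -0.2, 0.0]
grip_width: 0.0004
gripper_force: 0.0
```

Call:
move_arm([
  [0, 0, 0, 0, 0, 0.1, -1],
  [0, 0, 0, 0, 0, 0.1, -1],
])

```text
time_s: 8.2
position: [0.6158, -0.2004, 0.0642]
tool_rot: [[-0.992, -0.129, -0.0], [-0.129, 0.992, 0.0], [0.0, 0.0, -1.0]]
ft_force: [-0.1, -0.2, -0.4]
grip_width: -0.0
gripper_force: 0.0
```

Call:
move_arm([
  [0, 0, 0, 0, 0, 0.1, -1],
  [0, 0, 0, 0, 0, 0.1, -1],
])

```text
time_s: 8.4
position: [0.6158, -0.2004, 0.0632]
tool_rot: [[-0.992, -0.129, -0.0], [-0.129, 0.992, 0.0], [0.0, 0.0, -1.0]]
ft_force: [1.2, 0.5, 0.7]
grip_width: 0.0002
gripper_force: 0.0
```

Run:
```python
from h import *
np.set_printoptions(precision=4,suppress=True)
p=env.get_image("scene"); s=env.observe(); P=np.array(s["position"])
print(P,s["ft_force"],proj(p,P),proj(p,P+[0,0,.013]))
u,v=proj(p,P).astype(int)
w=env.get_image("wrist")["color"]
save("s3.png",np.hstack([cv2.resize(p["color"][v-25:v+25,u-25:u+25],(400,400),interpolation=2),cv2.resize(w[190:270,280:360],(400,400),interpolation=2)]))
```

```text
[ 0.6158 -0.2004  0.0632] [-0.2216 -0.3667 -0.4483] [259.1023 197.1157] [258.776  193.6195]
```

View pics/s3.png

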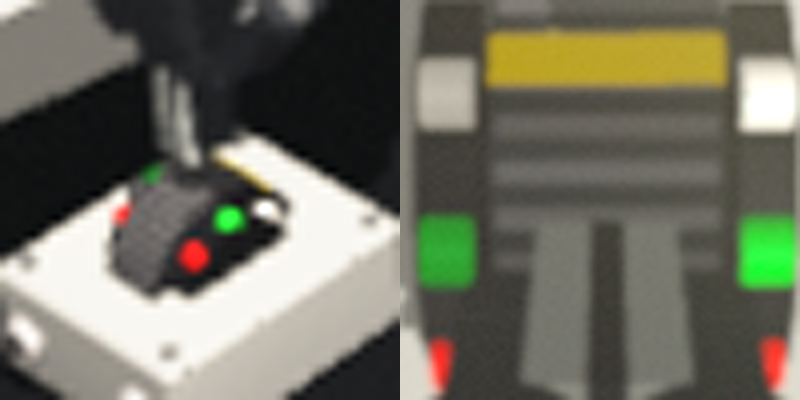

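The picture shows the real tip, near pixel (258,193), about 15 mm above the reported TCP and almost on the wheel. I keep feeling downward.

Call:
move_arm([
  [0, 0, 0, 0, 0, 0.1, -1],
  [0, 0, 0, 0, 0, 0.1, -1],
])

```text
time_s: 8.7
position: [0.6158, -0.2004, 0.0622]
tool_rot: [[-0.992, -0.129, -0.0], [-0.129, 0.992, 0.0], [0.0, 0.0, -1.0]]
ft_force: [-0.1, -0.3, 0.1]
grip_width: -0.0001
gripper_force: 0.0
```

Call:
move_arm([
  [0, 0, 0, 0, 0, 0.1, -1],
  [0, 0, 0, 0, 0, 0.1, -1],
])

```text
time_s: 8.9
position: [0.6158, -0.2004, 0.0612]
tool_rot: [[-0.992, -0.129, -0.0], [-0.129, 0.992, 0.0], [0.0, 0.0, -1.0]]
ft_force: [1.4, 0.5, -0.2]
grip_width: 0.0003
gripper_force: 0.0
```

Call:
move_arm([
  [0, 0, 0, 0, 0, 0.1, -1],
  [0, 0, 0, 0, 0, 0.1, -1],
])

```text
time_s: 9.1
position: [0.6157, -0.2004, 0.0602]
tool_rot: [[-0.992, -0.128, -0.0], [-0.128, 0.992, 0.0], [0.0, 0.0, -1.0]]
ft_force: [0.2, 0.0, 0.1]
grip_width: -0.0001
gripper_force: 0.0
```

Call:
move_arm([
  [0, 0, 0, 0, 0, 0.1, -1],
  [0, 0, 0, 0, 0, 0.1, -1],
])

```text
time_s: 9.3
position: [0.6157, -0.2004, 0.0592]
tool_rot: [[-0.992, -0.129, -0.0], [-0.129, 0.992, 0.0], [0.0, 0.0, -1.0]]
ft_force: [-0.5, 0.1, -0.7]
grip_width: 0.0
gripper_force: 0.0
```

Call:
move_arm([
  [0, 0, 0, 0, 0, 0.1, -1],
  [0, 0, 0, 0, 0, 0.1, -1],
])

```text
time_s: 9.5
position: [0.6158, -0.2004, 0.0582]
tool_rot: [[-0.992, -0.129, -0.0], [-0.129, 0.992, 0.0], [0.0, 0.0, -1.0]]
ft_force: [-1.0, 0.4, 0.2]
grip_width: 0.0001
gripper_force: 0.0
```

Call:
move_arm([
  [0, 0, 0, 0, 0, 0.1, -1],
  [0, 0, 0, 0, 0, 0.1, -1],
])

```text
time_s: 9.7
position: [0.6157, -0.2004, 0.0572]
tool_rot: [[-0.992, -0.128, -0.0], [-0.128, 0.992, 0.0], [0.0, 0.0, -1.0]]
ft_force: [0.2, -0.5, 0.7]
grip_width: 0.0003
gripper_force: 0.0
```

Call:
move_arm([
  [0, 0, 0, 0, 0, 0.1, -1],
  [0, 0, 0, 0, 0, 0.1, -1],
])

```text
time_s: 9.9
position: [0.6158, -0.2004, 0.0562]
tool_rot: [[-0.992, -0.129, -0.0], [-0.129, 0.992, 0.0], [0.0, 0.0, -1.0]]
ft_force: [-0.1, -1.0, 0.1]
grip_width: -0.0
gripper_force: 0.0
```

Call:
move_arm([
  [0, 0, 0, 0, 0, 0.1, -1],
  [0, 0, 0, 0, 0, 0.1, -1],
])

```text
time_s: 10.1
position: [0.6158, -0.2004, 0.0552]
tool_rot: [[-0.992, -0.129, -0.0], [-0.129, 0.992, 0.0], [0.0, 0.0, -1.0]]
ft_force: [0.8, 0.9, 0.2]
grip_width: -0.0
gripper_force: 0.0
```

Run:
```python
from h import *
np.set_printoptions(precision=4,suppress=True)
s=env.observe(); print(s["position"],s["ft_force"],s["wrist_torque"],s["joint_efforts"],s["q"])
p=env.get_image("wrist")
g=p["color"][:,:,1].astype(int)
for c in (310,312,328,330): print(c,g[222:246,c])
p=env.get_image("scene"); P=np.array(s["position"])
for dz in (0,.01,.02,.03): print(dz,proj(p,P+[0,0,dz]))
u,v=proj(p,P).round().astype(int)
print(u,v); print(p["color"].astype(int).sum(2)[v-22:v+10,u-8:u+9]//3)
```

```text
[ 0.6158 -0.2004  0.0552] [0.8146 0.9375 0.1846] [-0.036   0.0406  0.0113] [  0.0004 -57.2278 -20.6366  -0.0002  -0.0216   0.    ] [ -28.4829   38.7691   69.5766   -0.0007   71.6666 -125.8668]
310 [ 93  81  76  76  81  93 103 109 105  98  90  89  99 115 121 119 120 120
 119 119 118 119 119 119]
312 [ 88  80  77  77  82  95 105 108 106 101  90  87 103 117 120 121 120 122
 116 117 120 117 119 117]
328 [ 92  85  77  79  86  93 108 108 110 104  92  93 105 117 123 120 119 121
 121 120 121 119 120 121]
330 [ 95  84  81  83  84  97 107 109 109 102  94  86 105 119 122 121 121 120
 124 121 121 120 120 119]
0 [259.3053 199.2627]
0.01 [259.0564 196.5953]
0.02 [258.8053 193.9049]
0.03 [258.5521 191.1911]
259 199
[[ 33  34  34  35  35  39  43  42  32  33  33  32  37  48  47  47  55]
 [ 47  32  34  33  35  37  43  39  31  31  32  34  35  37  37  39  41]
 [ 51  34  31  33  33  35  41  39  33  32  32  35  38  38  38  38  37]
 [ 26  32  33  34  33  34  37  39  42  41  38  36  40  38  39  38  35]
 [ 21  32  33  33  33  33  38  43  45  46  44  38  38  38  37  34  29]
 [ 19  29  48  57  52  42  36  41  
[... 1182 characters left out ...]
108 109 117 103  83  65  43  55 112 132 121  59  28  58 129]
 [100 106 122 107 111 103  62  44  43  52  89 108  75  50  27  28  26]
 [108 101 101 116 105  61  44  44  41  40  41  39  29  27  27  27  27]
 [100 106 108  96  76  57  90 106  61  38  35  29  28  27  29  26  56]
 [102  99 101  98  61  69 109 112  99  40  30  27  26  27  56 128 192]
 [ 91  99  98  72  46  72 104 108 100  38  27  26  28  55 145 227 245]
 [ 94  92  86  64  44  45  69  88  51  27  27  55 129 192 228 245 245]
 [ 88  97  85  44  42  39  35  35  28  27  55 144 228 245 245 245 245]
 [ 91  86  62  45  42  35  31  30  57 130 191 228 245 245 245 245 245]
 [144  80  76 137 171 118  58  90 167 228 245 245 245 245 245 245 245]]
```

Call:
move_arm([
  [0, 0, 0, 0, 0, 0.1, -1],
  [0, 0, 0, 0, 0, 0.1, -1],
])

```text
time_s: 10.4
position: [0.6158, -0.2004, 0.0542]
tool_rot: [[-0.992, -0.129, -0.0], [-0.129, 0.992, 0.0], [0.0, 0.0, -1.0]]
ft_force: [-0.2, -0.0, 0.5]
grip_width: 0.0002
gripper_force: 0.0
```

Call:
move_arm([
  [0, 0, 0, 0, 0, 0.1, -1],
  [0, 0, 0, 0, 0, 0.1, -1],
])

```text
time_s: 10.6
position: [0.6157, -0.2004, 0.0531]
tool_rot: [[-0.992, -0.129, -0.0], [-0.129, 0.992, 0.0], [0.0, 0.0, -1.0]]
ft_force: [-0.2, 0.4, -0.7]
grip_width: 0.0002
gripper_force: 0.0
```

Call:
move_arm([
  [0, 0, 0, 0, 0, 0.1, -1],
  [0, 0, 0, 0, 0, 0.1, -1],
])

```text
time_s: 10.8
position: [0.6158, -0.2004, 0.0522]
tool_rot: [[-0.992, -0.128, -0.0], [-0.128, 0.992, 0.0], [0.0, 0.0, -1.0]]
ft_force: [0.1, 0.9, 0.1]
grip_width: -0.0002
gripper_force: 0.0
```

Call:
move_arm([
  [0, 0, 0, 0, 0, 0.1, -1],
  [0, 0, 0, 0, 0, 0.1, -1],
])

```text
time_s: 11.0
position: [0.6158, -0.2004, 0.0512]
tool_rot: [[-0.992, -0.129, -0.0], [-0.129, 0.992, 0.0], [0.0, 0.0, -1.0]]
ft_force: [0.7, 0.3, 0.1]
grip_width: -0.0001
gripper_force: 0.0
```

Run:
```python
from h import *
np.set_printoptions(precision=4,suppress=True)
s=env.observe();P=np.array(s["position"]);T=np.array(s["tool_rot"])
w=env.get_image("wrist"); p=env.get_image("scene")
g=w["color"].astype(int)
a=np.array(w["R"]);ow=-a.T@np.array(w["t"])
dw=wat(w,(320,234),0)-ow
os_,_=ray(p,(0,0)); print("camW",ow,"camS",os_,"tool z cam",a@T[:,2])
# row of tip end in scene for this pose: find bright finger stripe
gs=p["color"].astype(int).sum(2)//3
u,v=proj(p,P+[0,0,.02]).round().astype(int); print(u,v); print(gs[v-10:v+12,u-8:u+9])
for px in((256,195),(257,195),(258,196),(256,197)):
    o,d=ray(p,px); A=np.c_[dw,-d]; k=np.linalg.lstsq(A,os_-ow,rcond=None)[0]
    X=ow+dw*k[0];Y=os_+d*k[1]; print(px,X,Y,(T.T@((X+Y)/2-P))*1000)
g2=w["color"].astype(int)
y=np.argwhere((g2[140:300,250:400,0]>120)&(g2[140:300,250:400,1]>90)&(g2[140:300,250:400,2]<60))+[140,250]
print("yellow",y.mean(0)); 
W=wat(w,y.mean(0)[::-1],.042+.036*np.cos(.698)); print(W, W+.036*np.sin(.698)*np.array([.992,.128,0]))
```

```text
camW [ 0.5495 -0.2087  0.222 ] camS [1.2392 0.7837 0.9833] tool z cam [-0.0006 -0.2643  0.9644]
259 195
[[ 17  19  69 110  69  64  43  39  39  42  46  38  33  27  18  17  17]
 [ 17  18  59  95  82 111  80  40  36  35  37  35  25  19  17  17  17]
 [ 16  17  54  90  93 134 134  56  35  34  35  36  37  29  16  17  17]
 [ 15  17  45  79  91 139 162  81  34  33  32  36  61  78  47  22  17]
 [ 16  16  47  87 100 135 160 101  34  32  33  33  72 118  97  72  42]
 [ 17  17  46  98 113 125 165 116  33  32  32  33  71 152 200 196 185]
 [ 17  16  39  94 123 122 167 131  34  34  31  42 124 222 244 244 244]
 [ 18  23  50 108 135 113 160 124  34  32  34  55 151 231 243 244 244]
 [ 32  54  80 105 113 103 160 134  40  37  53  67  84 155 217 238 244]
 [ 78  76  92  95  89  86 159 173  84  61  64  72  56  62 112 189 233]
 [ 98  85 108 120 108  96 130 148 101  70  51  50  45  36  35  80 152]
 [ 93 113 111 104 115 120 111  96  73  55  40  34  31  31  30  40  49]
 [106 114 103 117 119 113 116 110  89  62  35  34  30  27  47 102 152]
 [106 103 112 113 115 116  97  78  72  48  86 114 105  43  54 129 205]
 [
[... 310 characters left out ...]
0 112  98  40  29  27  27  27  55 129 191]
 [ 91  99  98  74  47  71 104 109 100  39  27  27  27  55 145 228 245]
 [ 94  91  86  64  44  43  68  88  52  28  27  56 128 191 227 245 245]
 [ 87  97  84  46  44  39  35  36  27  27  54 144 228 245 245 245 245]]
(256, 195) [ 0.6122 -0.201   0.0656] [ 0.6204 -0.2088  0.0685] [  0.0513  -4.4983 -15.8502]
(257, 195) [ 0.6119 -0.201   0.0662] [ 0.6181 -0.207   0.0684] [  1.1806  -3.4416 -16.1429]
(258, 196) [ 0.6128 -0.2009  0.064 ] [ 0.6166 -0.2045  0.0653] [  1.3508  -2.1427 -13.4971]
(256, 197) [ 0.6145 -0.2007  0.0598] [ 0.6218 -0.2077  0.0624] [-1.8658 -4.0286 -9.9503]
yellow [207.9799 319.7988]
[ 0.5963 -0.2032  0.0696] [ 0.6192 -0.2002  0.0696]
```

Call:
move_arm([
  [0, 0, 0, 0, 0, 0.1, -1],
  [0, 0, 0, 0, 0, 0.1, -1],
])

```text
time_s: 11.3
position: [0.6158, -0.2004, 0.0502]
tool_rot: [[-0.992, -0.129, -0.0], [-0.129, 0.992, 0.0], [0.0, 0.0, -1.0]]
ft_force: [-0.7, 0.6, 0.3]
grip_width: 0.0
gripper_force: 0.0
```

Call:
move_arm([
  [0, 0, 0, 0, 0, 0.1, -1],
  [0, 0, 0, 0, 0, 0.1, -1],
])

```text
time_s: 11.5
position: [0.6162, -0.2005, 0.05]
tool_rot: [[-0.992, -0.129, 0.001], [-0.129, 0.992, -0.0], [-0.001, -0.001, -1.0]]
ft_force: [-0.2, -0.0, 3.7]
grip_width: 0.0002
gripper_force: 2.1
```

Call:
move_arm([
  [0, 0, 0, 0, 0, 0.1, -1],
  [0, 0, 0, 0, 0, 0.1, -1],
])

```text
time_s: 11.7
position: [0.6167, -0.2004, 0.0499]
tool_rot: [[-0.992, -0.129, 0.003], [-0.129, 0.992, -0.001], [-0.003, -0.001, -1.0]]
ft_force: [-1.4, 2.2, 9.8]
grip_width: -0.0
gripper_force: 4.9
```

Call:
move_arm([
  [0, 0, 0, 0, 0, 0.1, -1],
  [0, 0, 0, 0, 0, 0.1, -1],
])

```text
time_s: 11.9
position: [0.6171, -0.2005, 0.0498]
tool_rot: [[-0.992, -0.129, 0.004], [-0.129, 0.992, -0.001], [-0.004, -0.002, -1.0]]
ft_force: [-1.1, 3.3, 14.7]
grip_width: -0.0001
gripper_force: 7.5
```

Contact came at reported z = 0.050, so the real tip is 28 mm behind the reported TCP. Next I back off 6 mm along -x, press again, then sweep +x.

Call:
move_arm([
  [0, 0, 0, 0, 0, -0.8, -1],
  [0, 0, 0, 0.6, 0, -0.8, -1],
  [0, 0, 0, 0.6, 0, -0.3, -1],
  [0, 0, 0, 0.6, 0, -0.05, -1],
  [0, 0, 0, 0.6, 0, -0.05, -1],
])

```text
time_s: 12.4
position: [0.6105, -0.2014, 0.0496]
tool_rot: [[-0.992, -0.128, 0.003], [-0.128, 0.992, -0.001], [-0.003, -0.001, -1.0]]
ft_force: [-1.7, 2.6, 16.7]
grip_width: -0.0003
gripper_force: 8.2
```

Call:
move_arm([
  [0, 0, 0, -0.2, 0, -0.05, -1],
  [0, 0, 0, -0.4, 0, -0.05, -1],
  [0, 0, 0, -0.6, 0, -0.05, -1],
  [0, 0, 0, -0.8, 0, -0.05, -1],
])

```text
time_s: 12.8
position: [0.6181, -0.2004, 0.0498]
tool_rot: [[-0.992, -0.128, 0.002], [-0.128, 0.992, -0.001], [-0.001, -0.001, -1.0]]
ft_force: [-3.0, 2.6, 15.9]
grip_width: 0.0003
gripper_force: 7.6
```

```bash
cat > chk.py <<'E'
from h import *
np.set_printoptions(precision=4,suppress=True)
w=env.get_image("wrist"); s=env.observe(); print(s["time_s"],s["position"],s["ft_force"])
g=w["color"].astype(int)[140:320,250:400]
for n,m in(("yellow",(g[...,0]>110)&(g[...,1]>80)&(g[...,2]<60)),("green",(g[...,1]>120)&(g[...,0]<90)),("white",(g.min(2)>165))):
    y=np.argwhere(m)+[140,250]
    if len(y): print(n,len(y),y.mean(0),wat(w,y.mean(0)[::-1],.07))
for r in env.tip_of("selector",w)[:1]: print(r["conf"],wat(w,r["pixel"],0))
E
python3 chk.py
```

```text
12.85 [ 0.6185 -0.2003  0.0498] [-2.2015  2.6748 15.0728]
yellow 603 [223.728  321.0514] [ 0.6064 -0.2014  0.07  ]
green 340 [246.0882 321.3618] [ 0.619  -0.1996  0.07  ]
white 9544 [196.5215 343.7874] [ 0.5905 -0.1919  0.07  ]
0.85 [ 0.6202 -0.2013  0.    ]
```

Call:
move_arm([
  [0, 0, 0, -0.2, 0, 0, -1],
  [0, 0, 0, -0.4, 0, 0, -1],
  [0, 0, 0, -0.6, 0, 0, -1],
  [0, 0, 0, -0.8, 0, 0, -1],
  [0, 0, 0, -1.0, 0, 0, -1],
])

```text
time_s: 13.4
position: [0.6291, -0.1989, 0.0497]
tool_rot: [[-0.992, -0.129, 0.004], [-0.129, 0.992, -0.001], [-0.004, -0.001, -1.0]]
ft_force: [2.2, 2.1, 10.9]
grip_width: 0.0002
gripper_force: 5.5
```

```bash
python3 chk.py
```

```text
13.45 [ 0.6294 -0.1989  0.0496] [ 3.4903  1.731  11.3877]
yellow 636 [224.217  320.8239] [ 0.6176 -0.2001  0.07  ]
green 363 [226.7521 322.0138] [ 0.6189 -0.1993  0.07  ]
white 8449 [202.3887 346.6146] [ 0.6043 -0.1886  0.07  ]
0.88 [ 0.6198 -0.1985  0.    ]
```

Call:
move_arm([
  [0, 0, 0, 0, 0, -0.5, -1],
  [0, 0, 0, 0, 0, -2, -1],
  [0, 0, 0, 0, 0, -5, -1],
  [0, 0, 0, 0, 0, -9, -1],
  [0, 0, 0, 0, 0, -9, -1],
])

```text
time_s: 14.0
position: [0.6294, -0.2, 0.1432]
tool_rot: [[-0.992, -0.128, 0.007], [-0.128, 0.992, -0.004], [-0.007, -0.005, -1.0]]
ft_force: [0.5, -0.6, 0.4]
grip_width: -0.0003
gripper_force: 0.0
```

```bash
python3 chk.py
python3 - <<'E'
from h import *
np.set_printoptions(precision=4,suppress=True)
p=env.get_image("wrist")
for n,z in(("footswitch_top",.067),("pedal",0),("selector",0)):
    for r in env.tip_of(n,p): print(n,r["conf"],r["pixel"],wat(p,r["pixel"],z))
E
```

```text
14.05 [ 0.6284 -0.1994  0.1402] [ 0.2634  0.1697 -0.1177]
yellow 240 [195.6125 319.5   ] [ 0.6282 -0.2012  0.07  ]
green 163 [185.2699 320.908 ] [ 0.6194 -0.2012  0.07  ]
white 5484 [197.455  331.2365] [ 0.6285 -0.1915  0.07  ]
0.87 [ 0.6215 -0.1996  0.    ]
footswitch_top 0.62 [632.8, 185.7] [0.5612 0.1869 0.067 ]
pedal 0.88 [635.2, 46.3] [0.3423 0.2539 0.    ]
pedal 0.72 [482.3, 297.7] [0.7534 0.0326 0.    ]
pedal 0.71 [590.6, 195.2] [0.5927 0.1793 0.    ]
selector 0.78 [320.2, 174.7] [ 0.621  -0.2001  0.    ]
```

Run:
```python
from h import *
np.set_printoptions(precision=4,suppress=True)
w=env.get_image("wrist"); s=env.observe(); print(s["time_s"],s["position"])
g=w["color"].astype(int)
for n,m in(("yellow",(g[...,0]>110)&(g[...,1]>80)&(g[...,2]<60)),("green",(g[...,1]>120)&(g[...,0]<90))):
    k,l,st,c=cv2.connectedComponentsWithStats(m.astype(np.uint8))
    for i in range(1,k):
        if st[i,4]>20 and 250<c[i][0]<400: print(n,st[i],c[i],wat(w,c[i],.078 if n=="yellow" else .069))
```

```text
14.35 [ 0.6273 -0.1987  0.1369]
yellow [302 190  37   7 255] [320.2824 193.0118] [ 0.6192 -0.1997  0.078 ]
green [340 185   8  12  81] [343.6173 190.5926] [ 0.6171 -0.1813  0.069 ]
green [293 186   9  11  87] [297.3678 191.0575] [ 0.6222 -0.2177  0.069 ]
```

The line is back at the wheel top (0.619,-0.200), level with the green dots, so it has clicked in. Now to the pedal.

Call:
move_arm([
  [0, 0, 0, 0.2, 4.5, 0, -1],
  [0, 0, 0, 0.4, 9, 0, -1],
  [0, 0, 0, 0.6, 13.5, 0, -1],
  [0, 0, 0, 0.7, 18, 0, -1],
  [0, 0, 0, 0.8, 22, 0, -1],
])

```text
time_s: 14.85
position: [0.5907, 0.0203, 0.1378]
tool_rot: [[-0.992, -0.129, -0.001], [-0.129, 0.992, 0.0], [0.001, 0.0, -1.0]]
ft_force: [0.4, 0.3, -0.4]
grip_width: -0.0001
gripper_force: 0.0
```

Call:
move_arm([
  [0, 0, 0, 0.2, 4.5, 0, -1],
  [0, 0, 0, 0.4, 9, 0, -1],
  [0, 0, 0, 0.6, 13.5, 0, -1],
  [0, 0, 0, 0.7, 16.5, 0, -1],
  [0, 0, 0, 0.8, 17, 0, -1],
])

```text
time_s: 15.35
position: [0.5606, 0.1888, 0.1377]
tool_rot: [[-0.991, -0.132, -0.001], [-0.132, 0.991, 0.0], [0.001, 0.0, -1.0]]
ft_force: [0.2, -0.8, 0.3]
grip_width: 0.0002
gripper_force: 0.0
```

Run:
```python
from h import *
np.set_printoptions(precision=4,suppress=True)
for i in range(3): env.get_image("wrist")
s=env.observe(); print(s["time_s"],s["position"],s["q"])
p=env.get_image("wrist")
for n,z in(("footswitch_top",.067),("pedal",0)):
    for r in env.tip_of(n,p): print(n,r["conf"],r["pixel"],wat(p,r["pixel"],z))
    for r in env.outline_of(n,p)[:3]:
        if r["conf"]>.4: print("  bbox",r["bbox"])
```

```text
15.5 [0.5617 0.1853 0.1379] [  6.8075  28.9375  73.6095  -0.0224  77.4936 -90.5808]
footswitch_top 0.6 [317.0, 195.6] [0.5595 0.1822 0.067 ]
  bbox [317.5, 192.1, 29.7, 22.3]
  bbox [34.7, 195.3, 69.4, 97.2]
pedal 0.77 [314.2, 207.9] [0.5908 0.1824 0.    ]
  bbox [319.5, 211.1, 118.7, 125.2]
  bbox [431.6, 23.8, 170.3, 45.7]
```

Call:
move_arm([
  [0, 0, 0, 0.3, -0.2, 3, -1],
  [0, 0, 0, 0.3, -0.2, 6, -1],
  [0, 0, 0, 0.3, -0.2, 8.5, -1],
  [0, 0, 0, 0.3, -0.2, 9.5, -1],
  [0, 0, 0, 0.3, -0.2, 9.5, -1],
])

```text
time_s: 16.25
position: [0.5587, 0.1829, 0.0424]
tool_rot: [[-0.992, -0.128, -0.002], [-0.128, 0.992, -0.0], [0.002, -0.0, -1.0]]
ft_force: [0.4, 1.0, -0.3]
grip_width: -0.0003
gripper_force: 0.0
```

Call:
move_arm([
  [0, 0, 0, 0, 0, 0.2, -1],
  [0, 0, 0, 0, 0, 0.4, -1],
  [0, 0, 0, 0, 0, 0.6, -1],
  [0, 0, 0, 0, 0, 0.6, -1],
])

```text
time_s: 16.65
position: [0.5596, 0.1835, 0.038]
tool_rot: [[-0.992, -0.129, 0.002], [-0.129, 0.992, 0.0], [-0.002, -0.0, -1.0]]
ft_force: [1.3, -0.6, 2.2]
grip_width: 0.0003
gripper_force: 1.2
```

Call:
move_arm([
  [0, 0, 0, 0, 0, 0.2, -1],
  [0, 0, 0, 0, 0, 0.4, -1],
  [0, 0, 0, 0, 0, 0.5, -1],
  [0, 0, 0, 0, 0, 0.5, -1],
])

```text
time_s: 17.05
position: [0.5596, 0.1835, 0.033]
tool_rot: [[-0.992, -0.129, 0.002], [-0.129, 0.992, 0.0], [-0.002, -0.0, -1.0]]
ft_force: [0.3, -1.3, 6.9]
grip_width: -0.0
gripper_force: 3.9
```

Call:
move_arm([
  [0, 0, 0, 0, 0, 0.15, -1],
  [0, 0, 0, 0, 0, 0.2, -1],
  [0, 0, 0, 0, 0, 0.2, -1],
])

```text
time_s: 17.35
position: [0.5597, 0.1835, 0.0328]
tool_rot: [[-0.992, -0.129, 0.003], [-0.129, 0.992, 0.0], [-0.003, -0.0, -1.0]]
ft_force: [-4.8, -1.6, 22.2]
grip_width: -0.0002
gripper_force: 11.1
```

The footswitch is bottomed: 22 N with no further travel. Releasing and lifting.

Call:
move_arm([
  [0, 0, 0, 0, 0, -0.6, -1],
  [0, 0, 0, 0, 0, -1.5, -1],
  [0, 0, 0, 0, 0, -4, -1],
  [0, 0, 0, 0, 0, -8, -1],
  [0, 0, 0, 0, 0, -10, -1],
])

```text
time_s: 17.85
position: [0.5594, 0.1836, 0.133]
tool_rot: [[-0.992, -0.129, 0.002], [-0.129, 0.992, 0.0], [-0.002, 0.0, -1.0]]
ft_force: [0.8, 0.4, 0.7]
grip_width: 0.0001
gripper_force: 0.0
```

Run:
```python
from h import *
np.set_printoptions(precision=4,suppress=True)
for i in range(4): w=env.get_image("wrist")
s=env.observe(); print(s["time_s"],s["position"],s["ft_force"])
for n,z in(("footswitch_top",.067),("pedal",0)):
    r=env.tip_of(n,w)[:1]; print(n,[wat(w,q["pixel"],z) for q in r])
for c in("scene","top"):
    p=env.get_image(c)
    for n,z in(("wheel_top",.078),("selector",0),("footswitch_top",.067)):
        print(c,n,[at(p,q["pixel"],z) for q in env.tip_of(n,p)[:3]])
print(env.close_job())
```

```text
18.05 [0.5584 0.1834 0.1296] [ 0.227  -0.0818 -0.0614]
footswitch_top [array([0.5618, 0.1809, 0.067 ])]
pedal [array([0.5913, 0.1805, 0.    ])]
scene wheel_top [array([ 0.6161, -0.2066,  0.078 ]), array([ 0.308 , -0.4828,  0.078 ]), array([0.4754, 0.1245, 0.078 ])]
scene selector [array([ 0.62  , -0.2045,  0.    ])]
scene footswitch_top [array([0.3225, 0.2917, 0.067 ]), array([0.5588, 0.1814, 0.067 ])]
top wheel_top [array([ 0.309 , -0.4824,  0.078 ]), array([ 0.62  , -0.2039,  0.078 ])]
top selector [array([ 0.2966, -0.4796,  0.    ]), array([ 0.6192, -0.2082,  0.    ])]
top footswitch_top [array([ 0.2157, -0.2696,  0.067 ]), array([0.5745, 0.1842, 0.067 ])]
the job is handed in; nothing more can be done
None
```

I handed the job in at 18 s; the hand-in call gave no verdict. The yellow line clicked to the green dots, the footswitch was pressed all the way down (22 N) and let go, and both boxes measured in place within a few millimetres.

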